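# Prop the parts tank's lid open on its rod

### The job

Open the lid of the grey parts tank and prop it: raise the lid to upright, swing up the prop rod at the tank's side by its thumb lever, and settle the lid on it so that the pin at the rod's end goes right through the hole in the keeper plate and carries the lid. The keeper may be clamped anywhere along its track, so feel for the hole; never let the lid drop, and leave the other things on the bench where they are.

Things in the scene. Friction and masses are not known exactly. Their poses are not given: they have to be found in the camera images.
- tank: grey sheet-steel parts tank fixed to the bench, 140 (x) x 180 (y) x 92 mm high. Origin at the centre of its underside on the bench; own x runs from the prop-rod side to the far side, own y from the front (the lid's lip) to the hinge, z up; offsets given as (x, y, z) are in this frame. Its yaw varies from -0.26 to 0.12 rad
- tank_hinge (a point): middle of the lid's hinge line, at (0, 90, 100) mm; the line runs along the tank's x. The slow, stiffish hinge holds the lid above about 1.4 rad; lower, the lid (0.35 to 0.6 kg) sinks by its own weight, gently (under 0.6 rad/s) as far as the raised rod, but fast if nothing catches it. Past 1.57 it leans on its stop and stays
- lid (a joint): lid angle in rad: 0 shut, grows as the front lip goes up, hard stop at 1.68, just past upright. The lid is a grey sheet 152 mm wide (x from -76 to 76), 6 mm thick, its underside in the plane of the hinge line, with a 10 mm round lip along the front edge
- lid_lip (a point): middle of the lip's centre line, 215 mm from the hinge line; shut, it stands 35 mm in front of the tank's front wall, 103 mm above the bench, with free space beneath
- rod (a joint): prop rod angle in rad: 0 lying level outside the tank's -x side, tip towards the hinge end; grows as the tip rises, to 1.45. The pivot is stiff (0.09 N m): the rod stays where it is left. It passes freely under the keeper only with the lid above about 1.3. In the hole it stands at 0.99 to 1.17, the lid then at 0.85 to 0.77 (the larger the rod angle, the smaller the lid's)
- rod_pivot (a point): pivot of the rod, at (-95, -78, 50) mm; the rod turns about the tank's x in the plane x = -95 mm
- rod_tip (a point): outermost end of the rod, 178 mm from the pivot: a pin 8 mm thick, with a ball collar 19 mm across centred 20 mm before the end, which cannot pass the hole. With the pin against the keeper's underside at rod angle 0.88 (short of the hole) the lid rests at 1.01 and sinks 0.53 rad per rad of further swing; where the pin drops in the hole, the lid sinks 0.09 more and the rod stops
- lever_knob (a point): centre of the 16 mm black ball ending the rod's thumb lever: a 9 mm round bar in the plane x = -125 mm, 90 mm long from the pivot axis, rigid with the rod and 1.047 rad ahead of it, so about upright. Pushing it towards the tank's front (-y) swings the rod up. It takes 2 to 5 N; once the pin meets the end of the hole it is clearly harder
- keeper_mid (a point): point fixed on the lid's underside plane, 130 mm from the hinge line, at x = -95 mm; its y runs along the lid to the hinge, z out of the lid's top. Here a steel keeper plate 30 x 96 x 4 mm stands out beside the lid, underside in this plane, with one through hole 14 (x) x 15 mm. It is clamped anywhere on its track: the hole lies up to 12 mm either way along y, not measured
- spray_can: tall red spray can with a red cap, 54 mm across, 185 high; origin at the centre of its underside; a bystander
- grease_tin: round green tin with a light lid, 68 mm across, 56 high; origin at the centre of its underside; a bystander
- tape_roll: roll of black tape lying flat, 90 mm across, 19 high; origin at the centre of its underside; a bystander
- spanner: small combination spanner lying flat, 114x139x8; origin at the centre of its underside; a bystander
- bush: plain yellow-metal bush, 32 mm across, 34 high; origin at the centre of its underside; a bystander
- spool: slim stepped steel valve spool standing on end, 25 mm across, 98 high; origin at the centre of its underside; a bystander

How it is judged:
By the outcome, as a careful person would: the job done as asked, in the order asked, and still so for the second after the job is handed in, with the robot touching nothing.
It also fails if it takes over 64 s, if anything falls off the work surface, if the arm or the gripper's body presses on something with over 40 N, if the wrist force passes 120 N, or if a joint passes its speed limit or range.

### The arm

A 6-joint arm with a two-finger parallel gripper is mounted at the origin on a cart in front of the work surface, level with it; the furniture and walls round the work are solid. World frame = base frame: x ahead of the robot, y to its left, z up, the work surface at z = 0. Lengths are in m, angles in rad, forces in N, time in s.
With the tool pointing down it reaches from about 0.275 to 0.725 m from the base axis. Payload 5.6 kg.
Tool frame: the origin (TCP) lies on the centre line of the jaws, within the pads' length; the fingertips stand 19 mm ahead of it and the grasp point (between the pads) is the TCP; y points along the fingers, z is the direction in which the jaws open and shut, and the axes are right-handed (so a half turn about y gives the same grasp; the last joint's range is limited). The gripper opens to 85 mm and grips with 20 to 120 N. Pads are 22 mm wide; open, the fingers measure 114 mm over their backs; the gripper's body (76 mm by 85 mm) begins 54 mm behind the grasp point. The pads swing forward as they close: fully open they stand 13 mm farther back than shut.
Start: joints at [1.487, 0.255, 0.108, 0, -1.424, -0.285], TCP at [0.198, 0.513, 0.25] pointing down, gripper open.
Joint ranges: [-2.95, 2.95], [-1.21, 1.97], [-1.09, 1.5], [-2.87, 1.71], [-2.94, -0.07], [-3.05, 3.05]. Speed limits (rad/s): [2.57, 2.57, 3.14, 3.14, 3.14, 3.14].

### API

Orientations are given as a unit quaternion [x, y, z, w].
In Python, from rig import manip gives the robot as it stands.
- The arm moves only by the tool jog_arm, never from a script. Its argument "deltas" is a list of rows, each a list of 3 entries, a list of its own where there are three numbers: the shift along the world's x, y, z in cm, then the turn, a rotation vector about the world's x, y, z in degrees, then the closure, from 0 (fully open) to 1 (shut). In form: [[[tx, ty, tz], [wx, wy, wz], claw], ...]. A call has 1 to 20 rows; each row is the pose to reach, as a shift and turn from the pose commanded when the call began; what a row does not reach only later rows make up. A row lasts 1/10 s, in which the tool goes at most 50 mm and 8.59 degrees, less where a joint would pass 70% of its speed; a pose out of reach is approached as far as the arm can. A call with a gripper value outside its range is refused whole. The fingers move at their own pace and stop on an object; the grip force is fixed at half the most. Time passes only in rows, so rows that repeat a pose let the fingers close. It gives the time, the measured TCP pose, the force and the opening at its end, in the units of the state.
- manip.get_state(): the state, without advancing time (a new reading comes with each control period).
- manip.get_image(name): name is "side" or "top" or "wrist"; returns the picture (480x640x3 uint8, red, green, blue); there is no depth.
- manip.calibration(name): a dict with "vertical_fov" (degrees; the focal length in pixels is half the picture's height over the tangent of half this angle, whatever the lens; pixels are square), "cx", "cy" (the principal point, pixels), "T" (4x4, takes a point from camera to world coordinates); the wrist camera has in their place "T_tool_cam" (4x4, takes a point from camera to tool coordinates, whose origin is the TCP and whose axes are the tool frame's). Camera axes: x right, y down, z forward; pixel columns grow to the right and rows downward; lengths in m; the calibration is good to about 2 mm. The wrist camera is an equidistant fisheye: a pixel r from the principal point sees the ray r / f radians off the axis. A picture is of the moment at which its call begins: read the wrist's pose just before it. calibration takes no time and is no camera call.
- manip.hand_in(): hands the job in, once; it reports no verdict.
The state is a dict: "time_s": time; "joint_positions": joint angles; "dq": joint speeds; "effort": joint torques, N m; "tool_pos": TCP position; "eef_rot": TCP orientation; "ft_force": force on the tool from outside, world axes, zero at the start; "wrist_torque": the same for the moment, N m; "width": finger opening in m.
Only numpy, scipy, OpenCV 4.12 (cv2) and the standard library are available. Lean on these libraries where they do the work, as an engineer would, in place of code of your own. Each camera call takes 0.05 s, during which the arm holds its last target.

## Working session

There is one attempt and no reset: what is moved stays moved. The work goes in short steps, Python scripts to look and compute and a tool call to move; the robot and the scene stay as the last step left them, time stands still between calls to the robot, and variables do not carry over. Pictures are saved under pics/ and viewed, and the job is handed in when it is done.

Besides the shell and the picture viewer there is one more tool, called after ">>>" by a JSON object that holds its "name" and its "arguments". jog_arm: Moves the arm, as the interface text tells. Its arguments: {"type":"object","properties":{"deltas":{"type":"array"}},"required":["deltas"]}

```bash
ls -la; mkdir -p pics
python3 - <<'E'
from rig import manip
import cv2,numpy as np
print(manip.get_state())
for n in ["side","top","wrist"]:
    im=manip.get_image(n); cv2.imwrite(f"pics/{n}0.png",im[:,:,::-1])
    print(n,{k:np.round(v,4).tolist() for k,v in manip.calibration(n).items() if not isinstance(v,str)})
E
```

```text
total 12
drwxr-xr-x  3 agent agent 4096 Dec  7 16:07 .
drwxr-xr-x 23 root  root  4096 Dec  7 16:07 ..
drwxr-xr-x  2 agent agent 4096 Dec  7 16:07 pics
{'time_s': 0.0, 'joint_positions': array([ 1.48659513e+00,  2.55752628e-01,  1.06932269e-01, -5.12140103e-04,
       -1.42390614e+00, -2.84631740e-01]), 'dq': array([ 1.11869151e-03,  1.14968668e-03, -1.73027981e-03, -1.40273923e-03,
        1.53410466e-04,  8.77794578e-05]), 'effort': array([ 9.11631560e-04, -3.86638212e+01,  2.37938118e+01,  5.36520079e+00,
       -6.18402715e-03,  2.05876148e-06]), 'tool_pos': array([0.19803664, 0.51257999, 0.24935849]), 'eef_rot': array([-0.12958048, -0.69441452,  0.69580834,  0.12980032]), 'ft_force': array([ 0.03500562, -0.49194102, -0.4502001 ]), 'wrist_torque': array([-0.04275814, -0.02350465, -0.03627788]), 'width': 0.0853869594565863}
side {'vertical_fov': 44.9041, 'cx': 332.4139, 'cy': 227.082, 'T': [[0.8162, -0.2803, 0.5052, 0.0653], [-0.5774, -0.3672, 0.7292, -0.7882], [-0.0189, -0.8869, -0.4615, 0.5966], [0.0, 0.0, 0.0, 1.0]]}
top {'vertical_fov': 54.1112, 'cx': 310.6811, 'cy': 245.6186, 'T': [[0.0054, -0.9849, 0.1729, 0.4087], [-0.9998, -0.0024, 0.0179, 0.0079], [-0.0172, -0.173, -0.9848, 1.114], [0.0, 0.0, 0.0, 1.0]]}
wrist {'vertical_fov': 65.7065, 'cx': 324.2924, 'cy': 240.5787, 'T_tool_cam': [[0.0007, 0.9472, 0.3207, -0.0828], [-0.0002, -0.3207, 0.9472, -0.1227], [1.0, -0.0007, -0.0, 0.0008], [0.0, 0.0, 0.0, 1.0]]}
```

View pics/side0.png

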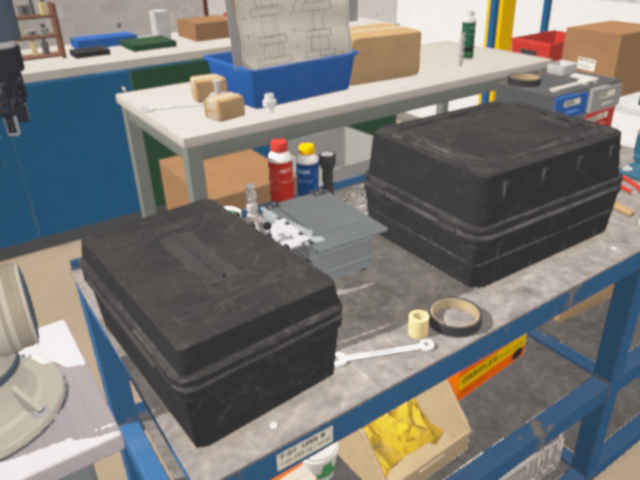

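View pics/top0.png

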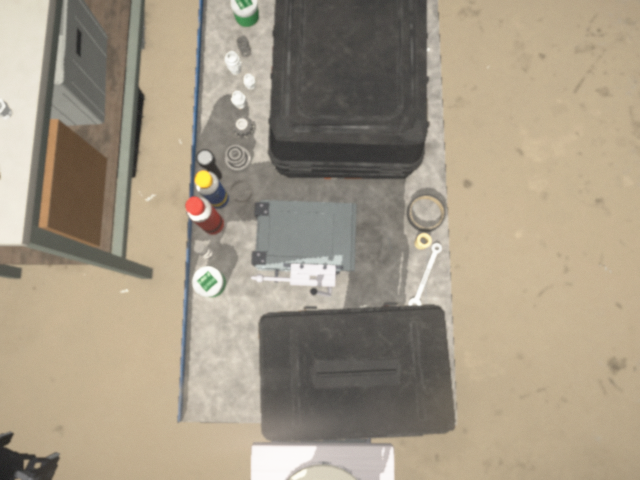

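View pics/wrist0.png

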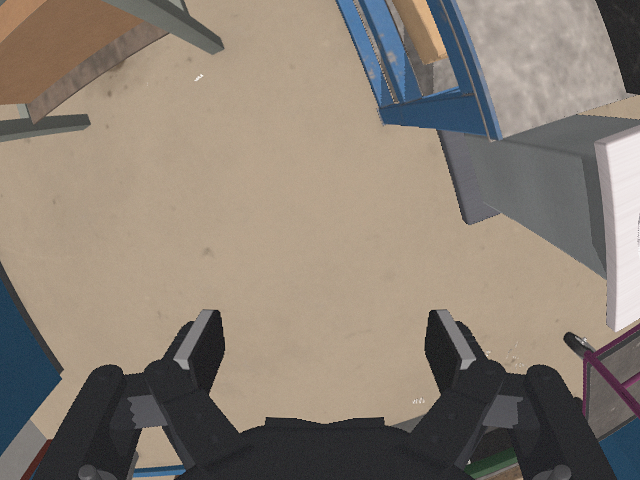

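Run:
```python
import cv2
a=cv2.imread("pics/top0.png")[180:310,230:370]; cv2.imwrite("pics/topz.png",cv2.resize(a,None,fx=4.5,fy=4.5,interpolation=cv2.INTER_CUBIC))
a=cv2.imread("pics/side0.png")[170:290,220:400]; cv2.imwrite("pics/sidez.png",cv2.resize(a,None,fx=4.4,fy=4.4,interpolation=cv2.INTER_CUBIC))
```

```text
(no output)
```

View pics/topz.png

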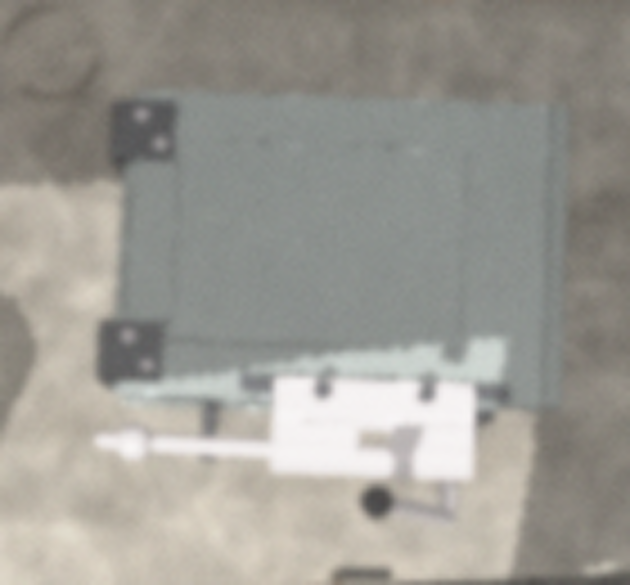

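View pics/sidez.png

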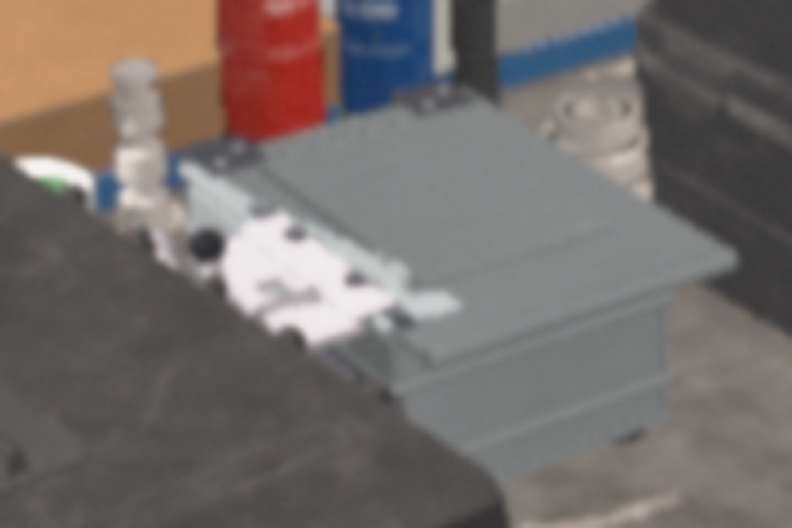

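```bash
cat > h.py <<'E'
from rig import manip
import numpy as np
def cast(name,uv,z):
    c=manip.calibration(name); f=240/np.tan(np.radians(c["vertical_fov"]/2)); T=np.array(c["T"])
    d=T[:3,:3]@np.array([(uv[0]-c["cx"])/f,(uv[1]-c["cy"])/f,1]); o=T[:3,3]
    return o+d*(z-o[2])/d[2]
def proj(name,p):
    c=manip.calibration(name); f=240/np.tan(np.radians(c["vertical_fov"]/2)); T=np.linalg.inv(np.array(c["T"]))
    q=T[:3,:3]@np.array(p)+T[:3,3]; return np.array([c["cx"]+f*q[0]/q[2],c["cy"]+f*q[1]/q[2]])
E
python3 - <<'E'
from h import *
def Z(u,v): return (u/4.5+230-0.4,v/4.5+180-0.4)
def S(u,v): return (u/4.4+220-.4,v/4.4+170-.4)
for n,p,z in [("lipfar",Z(567,103),.103),("lipnear",Z(553,404),.103),("farmid",Z(340,98),.106),("far hinge",Z(180,93),.106),("near edge",Z(120,400),.106),("knob",Z(377,500),.138),("rodtip",Z(95,440),.05),("rodcollar",Z(132,440),.05),("plate tl",Z(273,377),.104),("plate tr",Z(475,380),.104),("plate bl",Z(270,475),.104),("plate br",Z(474,479),.104),("hole",Z(375,438),.102)]:
    print(n,np.round(cast("top",p,z),4))
for n,p,z in [("lipfar s",S(737,258),.103),("lipnear",S(435,360),.103),("knob",S(206,244),.138)]:
    print(n,np.round(cast("side",p,z),4))
for n,p,z in [("can base-cap",(195,203),.185),("tin",(208,278),.056)]:
    print(n,np.round(cast("top",p,z),4))
E
```

```text
lipfar [ 0.6835 -0.0728  0.103 ]
lipnear [ 0.5343 -0.0644  0.103 ]
farmid [0.6852 0.039  0.106 ]
far hinge [0.6877 0.118  0.106 ]
near edge [0.5351 0.1437 0.106 ]
knob [0.4851 0.0195 0.138 ]
rodtip [0.5218 0.1634 0.05  ]
rodcollar [0.5218 0.1447 0.05  ]
plate tl [0.5468 0.0704 0.104 ]
plate tr [ 0.5456 -0.027   0.104 ]
plate bl [0.4995 0.0712 0.104 ]
plate br [ 0.498  -0.0263  0.104 ]
hole [0.5177 0.0211 0.102 ]
lipfar s [ 0.6825 -0.0728  0.103 ]
lipnear [ 0.5347 -0.0674  0.103 ]
knob [0.4808 0.0119 0.138 ]
can base-cap [0.6599 0.2624 0.185 ]
tin [0.5194 0.2596 0.056 ]
```

```bash
cat > fit.py <<'E'
from h import *
from scipy.optimize import least_squares
def Z(u,v): return (u/4.5+230-0.4,v/4.5+180-0.4)
def S(u,v): return (u/4.4+220-.4,v/4.4+170-.4)
obs=[("top",Z(567,103),(76,-130,103)),("top",Z(553,404),(-76,-130,103)),("top",Z(95,440),(-95,100,50)),("top",Z(377,500),(-125,-33,128)),
("side",S(737,258),(76,-130,103)),("side",S(435,360),(-76,-130,103)),("side",S(206,244),(-125,-33,128))]
def R(q):
    c,s=np.cos(q[2]),np.sin(q[2]); return np.array([[c,-s,0],[s,c,0],[0,0,1]])
def res(q):
    r=[]
    for n,uv,p in obs:
        r+=list(proj(n,R(q)@(np.array(p)/1000)+[q[0],q[1],0])-uv)
    return r
s=least_squares(res,[.6,.06,0]); print(np.round(s.x,4)); print(np.round(np.reshape(s.fun,(-1,2)),1))
q=s.x
for n,p in [("hinge",(0,90,100)),("lip",(0,-125,103)),("pivot",(-95,-78,50)),("knob",(-125,-33,128)),("can",0)]:
    if p!=0: print(n,np.round(R(q)@(np.array(p)/1000)+[q[0],q[1],0],4))
h=cast("top",Z(375,438),.102)-[q[0],q[1],0]; print("hole tank",R(q).T@h)
for uv in [Z(273,377),Z(475,380),Z(270,475),Z(474,479)]: print("plate tank",np.round(R(q).T@(cast("top",uv,.104)-[q[0],q[1],0]),4))
E
python3 fit.py
```

```text
[ 0.6125  0.0588 -0.0208]
[[-0.  -1. ]
 [ 2.4  0.2]
 [ 1.1  1. ]
 [-4.2 -0.4]
 [ 1.3 -0.5]
 [ 0.3  0.7]
 [-1.3  0.7]]
hinge [0.6143 0.1488 0.1   ]
lip [ 0.6099 -0.0662  0.103 ]
pivot [ 0.5159 -0.0172  0.05  ]
knob [0.4868 0.0284 0.128 ]
hole tank [-0.09397208 -0.03972356  0.102     ]
plate tank [-0.0659  0.0102  0.104 ]
plate tank [-0.065  -0.0872  0.104 ]
plate tank [-0.1132  0.01    0.104 ]
plate tank [-0.1127 -0.0875  0.104 ]
```

```bash
cat >> h.py <<'E'
def ray(name,uv):
    a=cast(name,uv,0); b=cast(name,uv,.3); d=(b-a)/np.linalg.norm(b-a); return a,d
def tri(u1,u2,n1="top",n2="side"):
    a,d=ray(n1,u1); b,e=ray(n2,u2)
    A=np.stack([d,-e],1); s=np.linalg.lstsq(A,b-a,rcond=None)[0]
    p=a+s[0]*d; q=b+s[1]*e; return (p+q)/2, np.linalg.norm(p-q)
E
python3 - <<'E'
from h import *
for n,a,b in [("near case +x-y",(444,308),(338,290)),("near case +x+y",(261,315),(205,204)),("far case -x-y",(424,134),(478,167)),("far case -x+y",(272,134),(378,140)),("can cap",(195,203),(279,143)),("tin",(208,278),(233,212)),("spool top?",(243,125),(251,188)),("knob",(230+377/4.5-.4,180+500/4.5-.4),(220+206/4.4-.4,170+244/4.4-.4))]:
    print(n,*[np.round(v,3) for v in tri(a,b)])
E
python3 - <<'E'
import cv2
a=cv2.imread("pics/side0.png")[170:270,200:340]; cv2.imwrite("pics/sidez2.png",cv2.resize(a,None,fx=5.5,fy=5.5,interpolation=cv2.INTER_CUBIC))
E
```

```text
near case +x-y [ 0.45  -0.244  0.153] 0.001
near case +x+y [0.428 0.128 0.151] 0.014
far case -x-y [ 0.78  -0.193  0.239] 0.012
far case -x+y [0.804 0.106 0.197] 0.001
can cap [0.66  0.265 0.179] 0.003
tin [0.525 0.258 0.054] 0.011
spool top? [0.695 0.203 0.155] 0.28
knob [0.485 0.02  0.133] 0.001
```

View pics/sidez2.png

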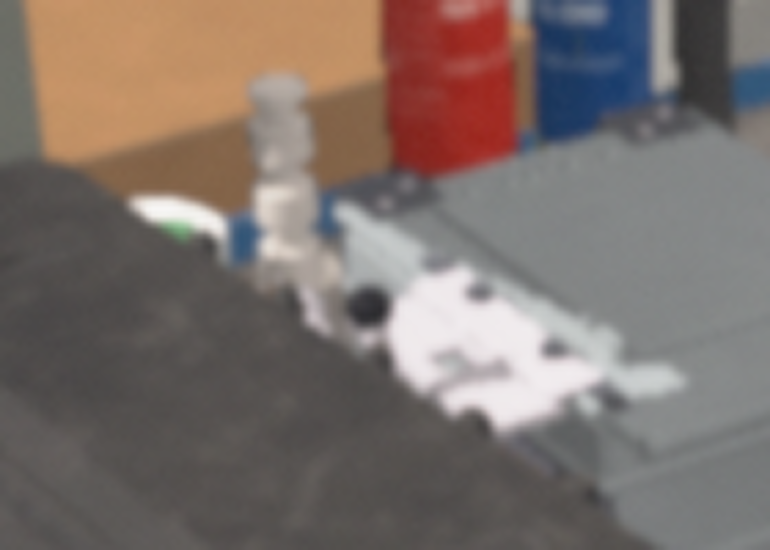

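```bash
python3 - <<'E'
from rig import manip
import numpy as np
from scipy.spatial.transform import Rotation as R
print(np.round(R.from_quat(manip.get_state()["eef_rot"]).as_matrix(),3))
E
sed -i 's/^obs=/obs0=/' fit.py; sed -i 's/^def res(q):/obs=0\ndef res(q):\n    a=q[3]; obs=[("top",Z(567,103),(76,-130,103)),("top",Z(553,404),(-76,-130,103)),("top",Z(95,440),(-95,-78+178*np.cos(a),50+178*np.sin(a))),("top",Z(377,500),(-125,-78+90*np.cos(a+1.047),50+90*np.sin(a+1.047))),("side",S(737,258),(76,-130,103)),("side",S(435,360),(-76,-130,103)),("side",S(206,244),(-125,-78+90*np.cos(a+1.047),50+90*np.sin(a+1.047)))]/; s/0.6,.06,0\]/.6,.06,0,0]/; s/\[.6,.06,0\]/[.6,.06,0,0]/' fit.py; python3 fit.py
```

```text
[[-0.933 -0.    -0.361]
 [ 0.361 -0.001 -0.933]
 [-0.    -1.     0.001]]
[ 0.612   0.0604 -0.0252  0.13  ]
[[-0.6 -0.5]
 [ 1.5  0.7]
 [-0.5 -0.1]
 [-0.3 -0.2]
 [ 0.5 -0.6]
 [-0.9  0.4]
 [ 0.4 -0.1]]
hinge [0.6142 0.1504 0.1   ]
lip [ 0.6088 -0.0645  0.103 ]
pivot [ 0.515  -0.0152  0.05  ]
knob [0.4862 0.0306 0.128 ]
hole tank [-0.09327512 -0.04173131  0.102     ]
plate tank [-0.0654  0.0083  0.104 ]
plate tank [-0.0641 -0.089   0.104 ]
plate tank [-0.1127  0.0079  0.104 ]
plate tank [-0.1118 -0.0896  0.104 ]
```

Run:
```python
from scipy.spatial.transform import Rotation as R
a=R.from_euler('z',-1.4,degrees=True); 
print((a*R.from_euler('x',40,degrees=True)*a.inv()*R.from_euler('z',19.7,degrees=True)).as_rotvec(degrees=True))
```

```text
[39.41887755 -7.84090225 18.89020579]
```

>>> {"name": "jog_arm", "arguments": {"deltas": [[[4,-7,6],[0,0,8],0.5],[[8,-13,10],[0,0,16],1],[[12,-20,13],[0,0,19.7],1],[[20,-33,13],[0,0,19.7],1],[[20,-33,13],[0,0,19.7],1],[[30,-49,13],[0,0,19.7],1],[[30,-49,13],[0,0,19.7],1],[[41,-67,13],[0,0,19.7],1],[[41,-67,13],[0,0,19.7],1],[[41,-67,13],[0,0,19.7],1],[[41,-67,13],[0,0,19.7],1],[[41,-67,13],[0,0,19.7],1],[[41,-67,13],[0,0,19.7],1],[[41,-67,13],[0,0,19.7],1]]}}

```text
time_s: 1.55
tool_pos: [0.5508, -0.0645, 0.3746]
eef_rot: [0.009, 0.707, -0.707, -0.009]
ft_force: [1.2, 2.0, -0.0]
width: 0.0002
```

>>> {"name": "jog_arm", "arguments": {"deltas": [[[3,-4,0],[0,0,0],1],[[5.5,-9.5,0],[8,-0.2,0],1],[[5.5,-9.5,0],[16,-0.4,0],1],[[5.5,-9.5,0],[24,-0.6,0],1],[[5.5,-9.5,0],[32,-0.8,0],1],[[5.5,-9.5,0],[40,-1,0],1],[[5.5,-9.5,0],[40,-1,0],1],[[5.5,-9.5,0],[40,-1,0],1],[[5.5,-9.5,0],[40,-1,0],1]]}}

```text
time_s: 2.45
tool_pos: [0.6053, -0.157, 0.3753]
eef_rot: [0.011, 0.906, -0.423, -0.005]
ft_force: [0.6, 0.6, 0.2]
width: -0.0001
```

>>> {"name": "jog_arm", "arguments": {"deltas": [[[0,0,-4],[0,0,0],1],[[0,0,-9],[0,0,0],1],[[0,0,-13],[0,0,0],1],[[0,0,-18],[0,0,0],1],[[0,0,-18],[0,0,0],1],[[0,0,-18],[0,0,0],1]]}}

```text
time_s: 3.05
tool_pos: [0.6056, -0.1567, 0.1962]
eef_rot: [0.01, 0.906, -0.423, -0.005]
ft_force: [0.3, -0.2, 1.3]
width: 0.0001
```

```bash
cat > snap.py <<'E'
import sys,cv2
from rig import manip
for a in sys.argv[2:]:
    cv2.imwrite(f"pics/{a}{sys.argv[1]}.png",manip.get_image(a)[:,:,::-1])
E
python3 snap.py 1 side
```

```text
(no output)
```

View pics/side1.png

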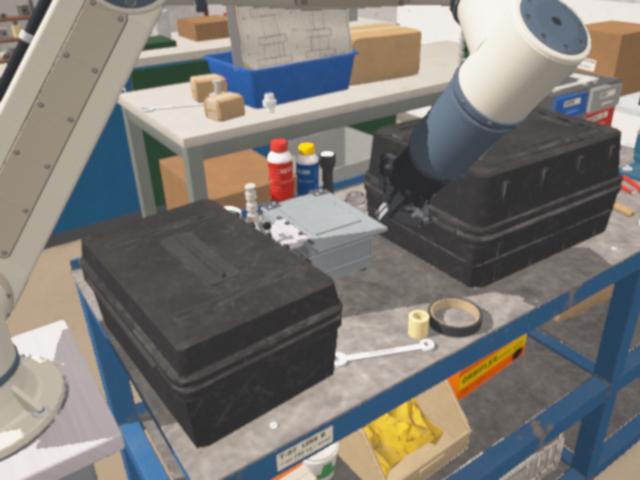

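>>> {"name": "jog_arm", "arguments": {"deltas": [[[0,1,-4],[0,0,0],1],[[0,2,-8],[0,0,0],1],[[0,2.5,-13],[0,0,0],1],[[0,2.5,-13],[0,0,0],1],[[0,2.5,-13],[0,0,0],1],[[0,2.5,-13],[0,0,0],1]]}}

```text
time_s: 3.7
tool_pos: [0.6076, -0.134, 0.0692]
eef_rot: [0.013, 0.906, -0.424, -0.002]
ft_force: [0.3, -0.3, 0.3]
width: 0.0002
```

```bash
python3 snap.py 2 side wrist; python3 -c "
import cv2
a=cv2.imread('pics/side2.png')[150:300,250:450];cv2.imwrite('pics/s2z.png',cv2.resize(a,None,fx=4,fy=4,interpolation=2))"
```

```text
(no output)
```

View pics/s2z.png

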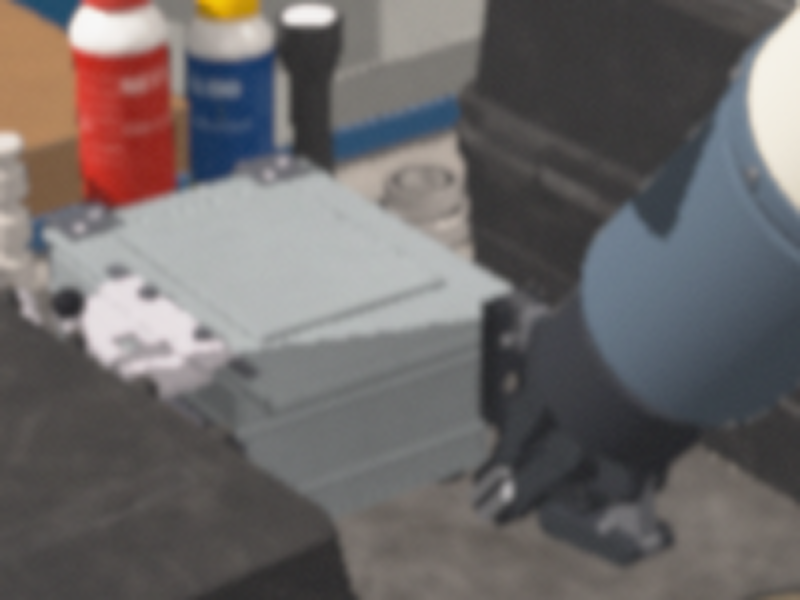

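View pics/wrist2.png

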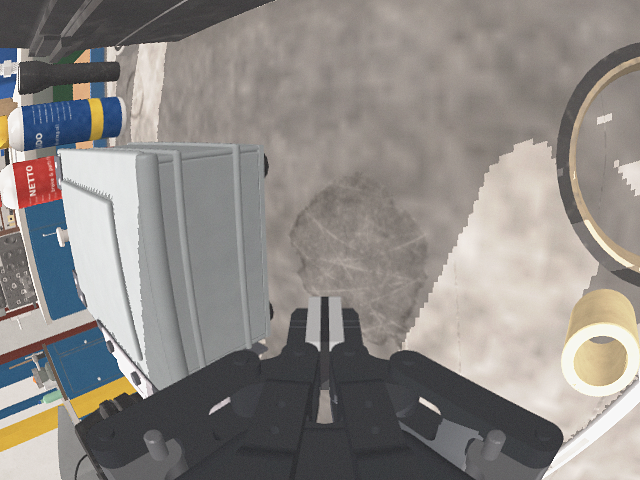

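>>> {"name": "jog_arm", "arguments": {"deltas": [[[0,2,0],[0,0,0],1],[[0,4,0],[0,0,0],1],[[0,5.6,0],[0,0,0],1],[[0,5.6,0],[0,0,0],1],[[0,5.6,0],[0,0,0],1],[[0,5.6,1],[0,0,0],1],[[0,5.6,1.5],[0,0,0],1],[[0,5.6,2],[0,0,0],1],[[0,5.6,2.5],[0,0,0],1],[[0,5.6,2.5],[0,0,0],1]]}}

```text
time_s: 4.8
tool_pos: [0.6052, -0.0769, 0.0901]
eef_rot: [0.011, 0.906, -0.423, -0.005]
ft_force: [0.6, -2.2, -2.2]
width: -0.0001
```

```bash
python3 snap.py 3 side wrist; python3 -c "
import cv2
a=cv2.imread('pics/side3.png')[150:300,250:450];cv2.imwrite('pics/s3z.png',cv2.resize(a,None,fx=4,fy=4,interpolation=2))"
```

```text
(no output)
```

View pics/s3z.png

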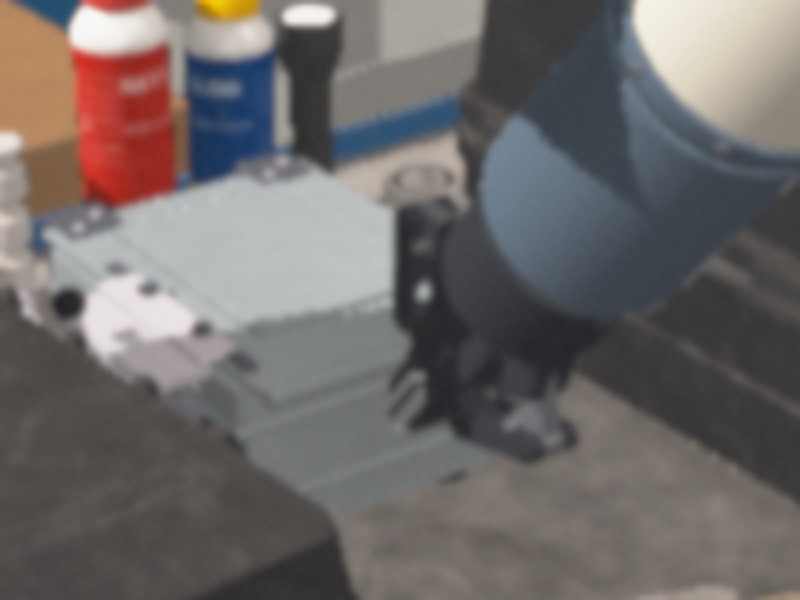

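View pics/wrist3.png

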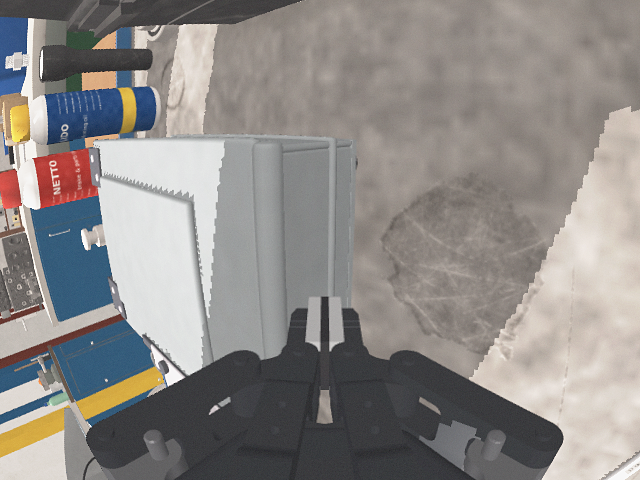

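```bash
cat > arc.py <<'E'
import numpy as np
H=(0.1504,0.100)
def tcp(th,a=18e-3,b=2e-3,tmax=92,t0=40):
    tilt=np.radians(t0*(1-np.degrees(th)/tmax)); d=np.array([np.sin(tilt),-np.cos(tilt)]); n=np.array([np.cos(tilt),np.sin(tilt)])
    # lip centre 215 from hinge, 3 mm above underside plane
    lip=np.array([H[0]-.215*np.cos(th)+.003*np.sin(th), H[1]+.215*np.sin(th)+.003*np.cos(th)])
    return lip-a*n+b*d, np.degrees(tilt)
if __name__=="__main__":
    p0,t0=tcp(0)
    for th in np.arange(0,1.661,.08):
        p,t=tcp(th); dy,dz=(p-p0)*100; print(round(th,2),[round(.025*dy,1),round(dy,1),round(dz,1)],round(t-t0,1), np.round(p,3))
E
python3 arc.py
```

```text
0.0 [np.float64(0.0), np.float64(0.0), np.float64(0.0)] 0.0 [-0.077  0.09 ]
0.08 [np.float64(0.0), np.float64(0.0), np.float64(1.8)] -2.0 [-0.077  0.108]
0.16 [np.float64(0.0), np.float64(0.2), np.float64(3.5)] -4.0 [-0.075  0.125]
0.24 [np.float64(0.0), np.float64(0.6), np.float64(5.2)] -6.0 [-0.072  0.142]
0.32 [np.float64(0.0), np.float64(1.0), np.float64(6.9)] -8.0 [-0.067  0.159]
0.4 [np.float64(0.0), np.float64(1.6), np.float64(8.6)] -10.0 [-0.061  0.176]
0.48 [np.float64(0.1), np.float64(2.3), np.float64(10.2)] -12.0 [-0.054  0.192]
0.56 [np.float64(0.1), np.float64(3.2), np.float64(11.7)] -14.0 [-0.045  0.207]
0.64 [np.float64(0.1), np.float64(4.1), np.float64(13.2)] -15.9 [-0.036  0.222]
0.72 [np.float64(0.1), np.float64(5.2), np.float64(14.6)] -17.9 [-0.025  0.235]
0.8 [np.float64(0.2), np.float64(6.4), np.float64(15.8)] -19.9 [-0.013  0.248]
0.88 [np.float64(0.2), np.float64(7.6), np.float64(17.0)] -21.9 [-0.001  0.26 ]
0.96 [np.float64(0.2), np.float64(9.0), np.float64(18.1)] -23.9 [0.013 0.271]
1.04 [np.float64(0.3), np.float64(10.4), np.float64(19.1)] -25.9 [0.027 0.281]
1.12 [np.float64(0.3), np.float64(11.9), np.float64(19.9)] -27.9 [0.042 0.289]
1.2 [np.float64(0.3), np.float64(13.5), np.float64(20.6)] -29.9 [0.058 0.296]
1.28 [np.float64(0.4), np.float64(15.1), np.float64(21.2)] -31.9 [0.074 0.302]
1.36 [np.float64(0.4), np.float64(16.8), np.float64(21.7)] -33.9 [0.091 0.307]
1.44 [np.float64(0.5), np.float64(18.5), np.float64(22.0)] -35.9 [0.108 0.31 ]
1.52 [np.float64(0.5), np.float64(20.2), np.float64(22.2)] -37.9 [0.125 0.312]
1.6 [np.float64(0.5), np.float64(21.9), np.float64(22.3)] -39.9 [0.142 0.313]
```

>>> {"name": "jog_arm", "arguments": {"deltas": [[[0,0,0.9],[-1,0,0],1],[[0,0,1.8],[-2,0,0],1],[[0,0.1,2.6],[-3,0,0],1],[[0,0.2,3.5],[-4,0,0],1],[[0,0.4,4.4],[-5,0,0],1],[[0,0.6,5.2],[-6,0,0],1],[[0,0.8,6.1],[-7,0,0],1],[[0,1.0,6.9],[-8,0,0],1],[[0,1.3,7.8],[-9,0,0],1],[[0,1.6,8.6],[-10,0,0],1],[[0,1.6,8.6],[-10,0,0],1]]}}

```text
time_s: 6.0
tool_pos: [0.6058, -0.0599, 0.1781]
eef_rot: [0.012, 0.866, -0.501, -0.002]
ft_force: [-0.2, -6.5, 1.6]
width: -0.0001
```

```bash
python3 snap.py 4 side
```

```text
(no output)
```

View pics/side4.png

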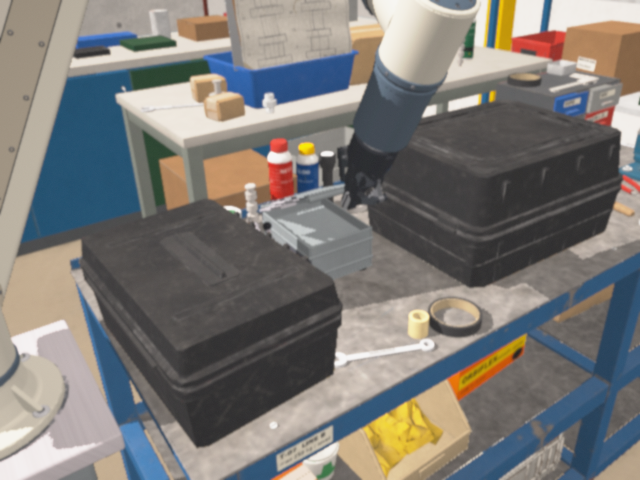

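>>> {"name": "jog_arm", "arguments": {"deltas": [[[0,0.3,0.8],[-1,0,0],1],[[0,0.7,1.6],[-2,0,0],1],[[0,1.1,2.4],[-3,0,0],1],[[0,1.6,3.1],[-4,0,0],1],[[0,2,3.9],[-5,0,0],1],[[0,2.5,4.6],[-6,0,0],1],[[0.1,3,5.3],[-7,0,0],1],[[0.1,3.6,6],[-8,0,0],1],[[0.1,4.2,6.6],[-9,0,0],1],[[0.1,4.8,7.2],[-10,0,0],1],[[0.2,5.4,7.8],[-11,0,0],1],[[0.2,6,8.4],[-12,0,0],1],[[0.2,6.7,9],[-13,0,0],1],[[0.2,7.4,9.5],[-14,0,0],1],[[0.2,8.1,10],[-15,0,0],1],[[0.2,8.8,10.5],[-16,0,0],1],[[0.3,9.6,10.9],[-17,0,0],1],[[0.3,10.3,11.3],[-18,0,0],1],[[0.3,10.3,11.3],[-18,0,0],1]]}}

```text
time_s: 7.95
tool_pos: [0.6081, 0.0444, 0.2891]
eef_rot: [0.011, 0.777, -0.629, -0.002]
ft_force: [0.5, -0.4, 0.8]
width: -0.0001
```

```bash
python3 snap.py 5 side
```

View pics/side5.png

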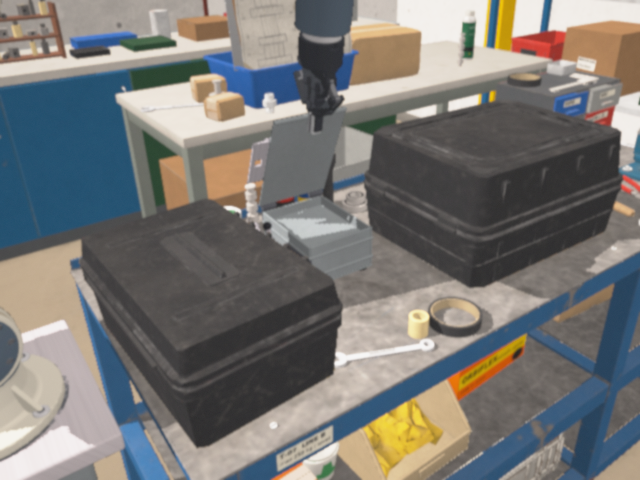

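>>> {"name": "jog_arm", "arguments": {"deltas": [[[0,0.8,0.3],[-1,0,0],1],[[0,1.6,0.7],[-2,0,0],1],[[0,2.4,1],[-3,0,0],1],[[0.1,3.2,1.3],[-4,0,0],1],[[0.1,4,1.5],[-5,0,0],1],[[0.1,4.9,1.8],[-6,0,0],1],[[0.1,5.7,2],[-7,0,0],1],[[0.2,6.6,2.1],[-8,0,0],1],[[0.2,7.4,2.2],[-9,0,0],1],[[0.2,8.3,2.3],[-10,0,0],1],[[0.2,9.1,2.4],[-11,0,0],1],[[0.2,10,2.4],[-12,0,0],1],[[0.2,10.6,2.4],[-12,0,0],1],[[0.2,10.6,2.4],[-12,0,0],1],[[0.2,10.6,2.4],[-12,0,0],1]]}}

```text
time_s: 9.5
tool_pos: [0.6101, 0.1486, 0.3128]
eef_rot: [0.012, 0.707, -0.707, -0.001]
ft_force: [-1.3, -0.5, -0.1]
width: 0.0001
```

```bash
python3 snap.py 6 side
```

```text
(no output)
```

View pics/side6.png

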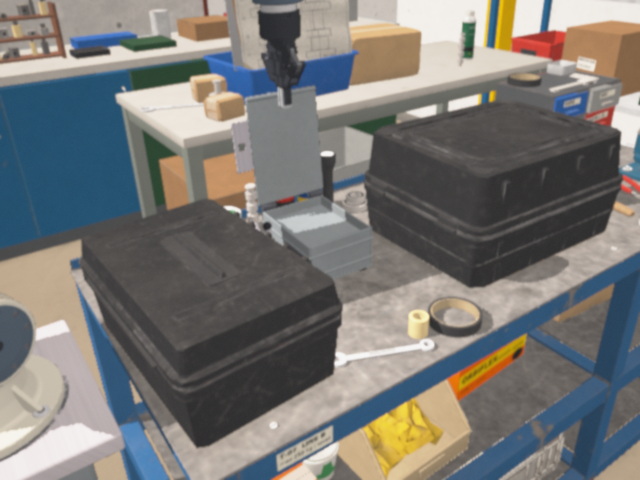

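>>> {"name": "jog_arm", "arguments": {"deltas": [[[0,-3,0],[0,0,0],1],[[0,-7,0],[0,0,0],1],[[-4,-8,0],[0,-4,0],1],[[-8.5,-8.8,0],[0,-8,0],1],[[-12.5,-8.8,0],[0,-12,0],1],[[-12.5,-8.8,-4],[0,-12,0],1],[[-12.5,-8.8,-8],[0,-12,0],1],[[-12.5,-8.8,-12],[0,-12,0],1],[[-12.5,-8.8,-12],[0,-12,0],1],[[-12.5,-8.8,-12],[0,-12,0],1]]}}

```text
time_s: 10.55
tool_pos: [0.4858, 0.0601, 0.1941]
eef_rot: [0.087, 0.703, -0.702, 0.073]
ft_force: [0.3, 0.3, 0.5]
width: 0.0004
```

```bash
python3 snap.py 7 side wrist top
```

```text
(no output)
```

View pics/side7.png

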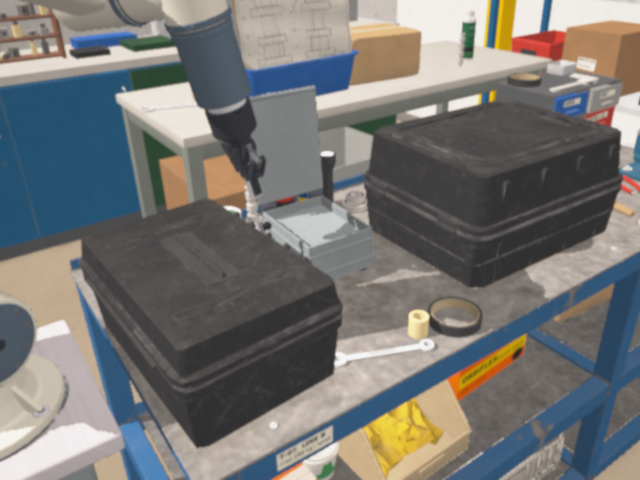

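View pics/wrist7.png

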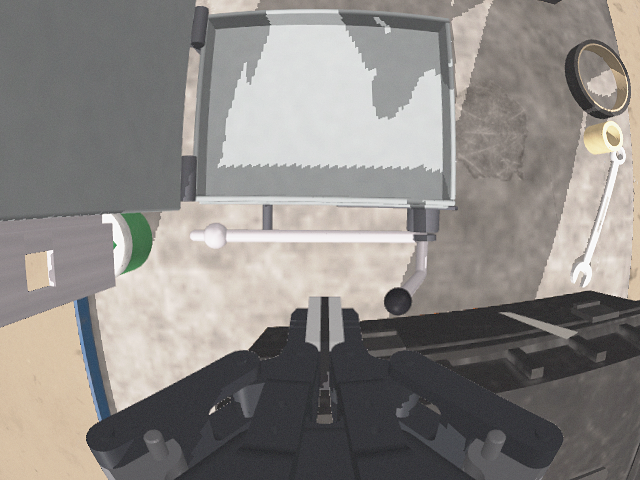

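View pics/top7.png

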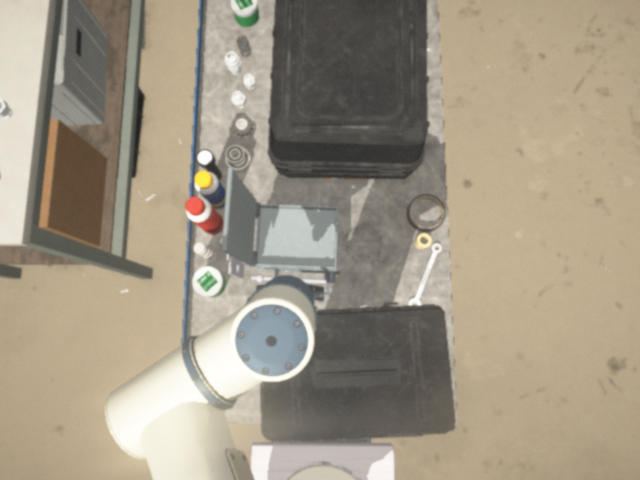

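```bash
cat >> h.py <<'E'
from scipy.spatial.transform import Rotation as Rr
def wray(uv,pos,quat):
    c=manip.calibration("wrist"); f=240/np.tan(np.radians(c["vertical_fov"]/2)); T=np.array(c["T_tool_cam"])
    v=np.array([uv[0]-c["cx"],uv[1]-c["cy"]]); r=np.hypot(*v); a=r/f
    d=np.r_[np.sin(a)*v/max(r,1e-9),np.cos(a)]
    R=Rr.from_quat(quat).as_matrix(); return R@T[:3,3]+np.array(pos), R@(T[:3,:3]@d)
def wcast(uv,pos,quat,ax,val):
    o,d=wray(uv,pos,quat); return o+d*(val-o[ax])/d[ax]
E
python3 - <<'E'
from h import *
s=manip.get_state(); p,q=s["tool_pos"],s["eef_rot"]
print("knob",wcast((398,300),p,q,2,.133)); print("tip",wcast((191,237),p,q,2,.07)); print("collar",wcast((215,237),p,q,2,.068))
print("case edge",wcast((325,318),p,q,2,.155),wcast((300,328),p,q,2,.155))
for y in [.157,.16,.165]: 
  print("hole", wcast((25,270),p,q,1,y),wcast((50,268),p,q,1,y),"plate end",wcast((111,270),p,q,1,y))
E
```

```text
knob [0.48520837 0.01908277 0.133     ]
tip [0.51803846 0.15981791 0.07      ]
collar [0.51747692 0.14130549 0.068     ]
case edge [0.48278329 0.06015374 0.155     ] [0.47760288 0.07287964 0.155     ]
hole [0.52233582 0.157      0.24205011] [0.52088601 0.157      0.2286828 ] plate end [0.51310388 0.157      0.18628981]
hole [0.5218278  0.16       0.23926073] [0.52033389 0.16       0.22548685] plate end [0.51231507 0.16       0.18180449]
hole [0.52098109 0.165      0.23461177] [0.51941369 0.165      0.22016028] plate end [0.51100038 0.165      0.17432895]
```

Run:
```python
from h import *
for v in (304,306,308,310,312):
  print(v,cast("top",(290,v),.15),cast("top",(350,v),.09), cast("top",(350,v),.0))
s=manip.get_state(); p,q=s["tool_pos"],s["eef_rot"]
for uv in [(270,328),(410,318),(480,305),(560,295)]:
  print(uv,[np.round(wcast(uv,p,q,2,z),3) for z in (.15,.09,0.0)])
for uv in [(440,343),(560,325)]: print(uv,[np.round(wcast(uv,p,q,2,z),3) for z in (.15,.12)])
import cv2
a=cv2.imread('pics/top0.png')[290:330,250:400];cv2.imwrite('pics/t0z.png',cv2.resize(a,None,fx=5,fy=5,interpolation=2))
```

```text
304 [0.45691744 0.06697278 0.15      ] [ 0.46051227 -0.05922297  0.09      ] [ 0.46506753 -0.06512479  0.        ]
306 [0.45286598 0.0669199  0.15      ] [ 0.45621759 -0.05918419  0.09      ] [ 0.4603954 -0.0650826  0.       ]
308 [0.44882045 0.0668671  0.15      ] [ 0.45192918 -0.05914547  0.09      ] [ 0.45573008 -0.06504048  0.        ]
310 [0.44478083 0.06681438 0.15      ] [ 0.44764701 -0.05910681  0.09      ] [ 0.45107157 -0.06499842  0.        ]
312 [0.4407471  0.06676173 0.15      ] [ 0.44337109 -0.05906821  0.09      ] [ 0.44641984 -0.06495642  0.        ]
(270, 328) [array([0.476, 0.089, 0.15 ]), array([0.455, 0.099, 0.09 ]), array([0.424, 0.114, 0.   ])]
(410, 318) [array([0.48 , 0.016, 0.15 ]), array([0.46 , 0.002, 0.09 ]), array([ 0.431, -0.019,  0.   ])]
(480, 305) [array([ 0.485, -0.024,  0.15 ]), array([ 0.467, -0.051,  0.09 ]), array([ 0.44 , -0.091,  0.   ])]
(560, 295) [array([ 0.486, -0.078,  0.15 ]), array([ 0.469, -0.123,  0.09 ]), array([ 0.444, -0.19 ,  0.   ])]
(440, 343) [array([ 0.464, -0.002,  0.15 ]), array([ 0.452, -0.012,  0.12 ])]
(560, 325) [array([ 0.468, -0.081,  0.15 ]), array([ 0.456, -0.104,  0.12 ])]
```

View pics/t0z.png

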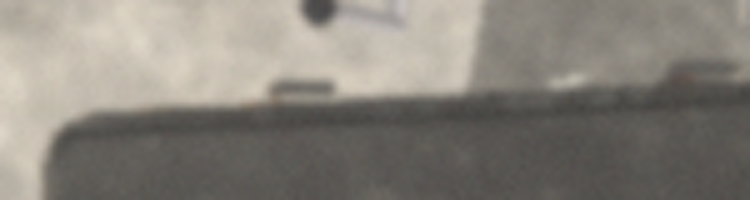

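>>> {"name": "jog_arm", "arguments": {"deltas": [[[0,0,-2.5],[0,0,0],1],[[0,0,-4.9],[0,0,0],1],[[0,-1,-4.9],[0,0,0],1],[[0,-1.5,-4.9],[0,0,0],1],[[0,-2,-4.9],[0,0,0],1],[[0,-2,-4.9],[0,0,0],1]]}}

```text
time_s: 11.3
tool_pos: [0.4863, 0.0402, 0.1455]
eef_rot: [0.088, 0.704, -0.701, 0.074]
ft_force: [-0.4, 0.9, -0.3]
width: -0.0001
```

>>> {"name": "jog_arm", "arguments": {"deltas": [[[0,-0.5,0.2],[0,0,0],1],[[0,-1,0.3],[0,0,0],1],[[0,-1.5,0.4],[0,0,0],1],[[0,-2,0.5],[0,0,0],1],[[0,-2.5,0.5],[0,0,0],1],[[0,-3,0.5],[0,0,0],1],[[0,-3.5,0.5],[0,0,0],1],[[-0.1,-4,0.5],[0,0,0],1],[[-0.1,-4.5,0.4],[0,0,0],1],[[-0.1,-4.5,0.4],[0,0,0],1]]}}

```text
time_s: 12.3
tool_pos: [0.4835, -0.0054, 0.1471]
eef_rot: [0.086, 0.703, -0.702, 0.072]
ft_force: [-0.7, 0.1, -0.9]
width: 0.0004
```

```bash
python3 snap.py 8 side wrist
```

```text
(no output)
```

View pics/wrist8.png

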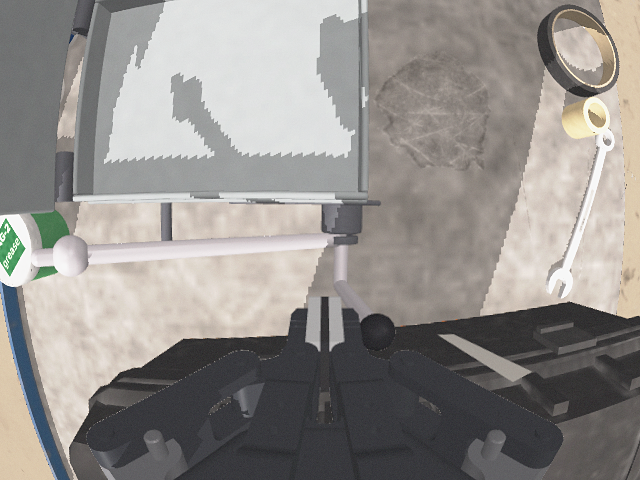

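```bash
cat >> h.py <<'E'
TQ=(0.612,0.0604,-0.0252)
def totank(p):
    c,s=np.cos(TQ[2]),np.sin(TQ[2]); R=np.array([[c,-s,0],[s,c,0],[0,0,1]]); return R.T@(np.array(p)-[TQ[0],TQ[1],0])
def toworld(p):
    c,s=np.cos(TQ[2]),np.sin(TQ[2]); R=np.array([[c,-s,0],[s,c,0],[0,0,1]]); return R@np.array(p)+[TQ[0],TQ[1],0]
def planex(o,d,x):
    a=totank(o); b=totank(o+d); return a+(b-a)*(x-a[0])/(b-a)[0]
def rodang(pt,off=0.): return np.arctan2(pt[2]-.05,pt[1]+.078)-off
E
python3 - <<'E'
from h import *
s=manip.get_state(); p,q=s["tool_pos"],s["eef_rot"]
k=planex(*wray((377,332),p,q),-.125); c=planex(*wray((71,256),p,q),-.095)
print(k,rodang(k,1.047)); print(c,rodang(c), np.hypot(c[1]+.078,c[2]-.05))
E
```

```text
[-0.125      -0.09059525  0.14455669] 0.6562199152683961
[-0.095       0.04088737  0.15094996] 0.7039844914894833 0.15596506128585103
```

>>> {"name": "jog_arm", "arguments": {"deltas": [[[0,-0.4,0],[0,0,0],1],[[0,-0.8,0],[0,0,0],1],[[0,-1.2,-0.1],[0,0,0],1],[[0,-1.6,-0.2],[0,0,0],1],[[0,-1.6,-0.2],[0,0,0],1]]}}

```text
time_s: 12.9
tool_pos: [0.4842, -0.0211, 0.1457]
eef_rot: [0.086, 0.703, -0.702, 0.073]
ft_force: [-0.2, 0.1, 0.1]
width: -0.0002
```

```bash
python3 snap.py 9 side wrist; python3 -c "
import cv2
a=cv2.imread('pics/side9.png')[70:270,200:400];cv2.imwrite('pics/s9z.png',cv2.resize(a,None,fx=3,fy=3,interpolation=2))"
```

```text
(no output)
```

View pics/wrist9.png

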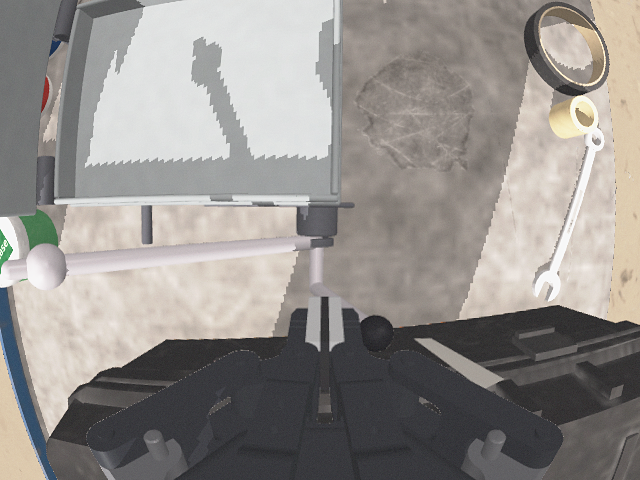

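View pics/s9z.png

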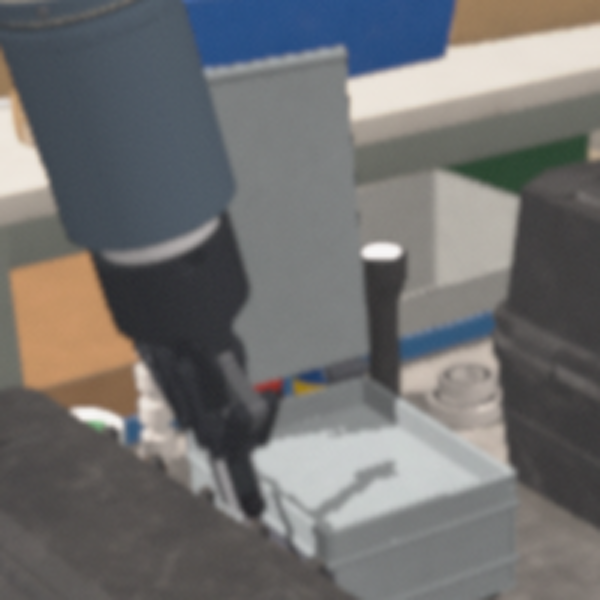

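Run:
```python
from h import *
s=manip.get_state(); p,q=s["tool_pos"],s["eef_rot"]
k=planex(*wray((377,334),p,q),-.125); c=planex(*wray((46,267),p,q),-.095)
print(k,rodang(k,1.047),np.hypot(k[1]+.078,k[2]-.05)); print(c,rodang(c), np.hypot(c[1]+.078,c[2]-.05))
```

```text
[-0.125      -0.10652882  0.14223105] 0.8237806233361542 0.09654253346888828
[-0.095       0.02139396  0.1715231 ] 0.8852345883589078 0.15699370675389981
```

>>> {"name": "jog_arm", "arguments": {"deltas": [[[0,0.5,0],[0,0,0],1],[[0,0.5,4],[0,0,0],1],[[0,0.5,9],[0,0,0],1],[[0,0.5,14],[0,0,0],1],[[0,0.5,19],[0,0,0],1],[[0,0.5,24],[0,4,0],1],[[2,3,27.4],[0,8,0],0.7],[[5,7,27.4],[0,12,0],0.5],[[8,11,27.4],[0,12,0],0.4],[[11,15,27.4],[0,12,0],0.4],[[12.7,17.8,27.4],[0,12,0],0.4],[[12.7,17.8,27.4],[0,12,0],0.4],[[12.7,17.8,27.4],[0,12,0],0.4],[[12.7,17.8,27.4],[0,12,0],0.4],[[12.7,17.8,27.4],[0,12,0],0.4]]}}

```text
time_s: 14.5
tool_pos: [0.6107, 0.1565, 0.4212]
eef_rot: [0.014, 0.707, -0.707, -0.001]
ft_force: [-0.7, -1.1, 0.5]
width: 0.0512
```

```bash
python3 snap.py 10 side wrist; python3 -c "
import cv2
a=cv2.imread('pics/side10.png')[50:250,200:400];cv2.imwrite('pics/s10z.png',cv2.resize(a,None,fx=3,fy=3,interpolation=2))"
```

```text
(no output)
```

View pics/wrist10.png

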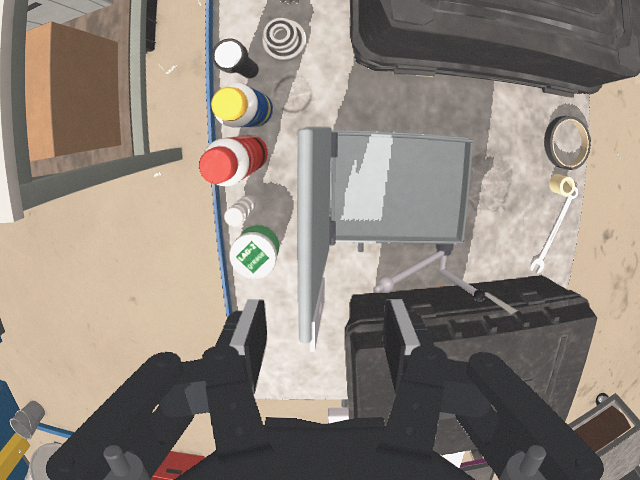

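View pics/s10z.png

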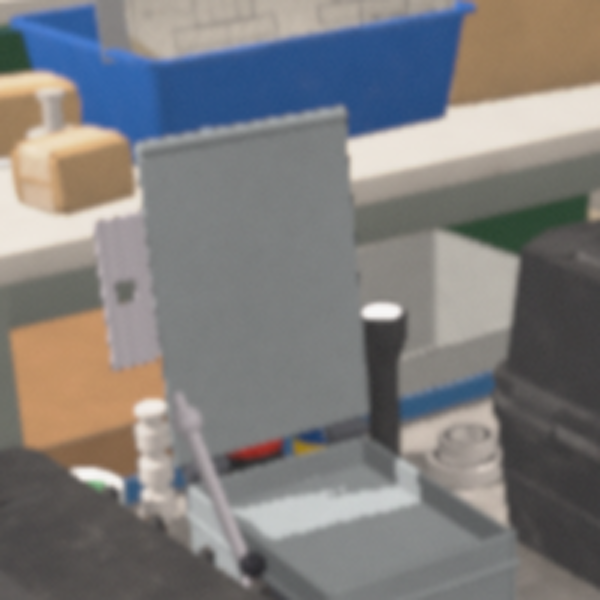

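Run:
```python
from h import *
s=manip.get_state(); p,q=s["tool_pos"],s["eef_rot"]
for uv in [(314,135),(310,235),(307,335)]:
    w=wcast(uv,p,q,2,.313); print(w,totank(w))
```

```text
[0.68537336 0.16066776 0.313     ] [0.07082358 0.10208474 0.313     ]
[0.6209415  0.16499036 0.313     ] [0.00630326 0.10478246 0.313     ]
[0.54473277 0.16988594 0.313     ] [-0.07000463  0.10775622  0.313     ]
```

>>> {"name": "jog_arm", "arguments": {"deltas": [[[0,0.9,-2],[0,0,0],0.4],[[0,0.9,-6],[0,0,0],0.4],[[0,0.9,-9],[0,0,0],0.4],[[0,0.9,-11.1],[0,0,0],0.4],[[0,0.9,-11.1],[0,0,0],0.4],[[0,0.9,-11.1],[0,0,0],0.4]]}}

```text
time_s: 15.2
tool_pos: [0.6113, 0.1659, 0.3101]
eef_rot: [0.013, 0.707, -0.707, -0.001]
ft_force: [0.7, -0.5, 0.9]
width: 0.0511
```

```bash
python3 snap.py 11 wrist
```

```text
(no output)
```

View pics/wrist11.png

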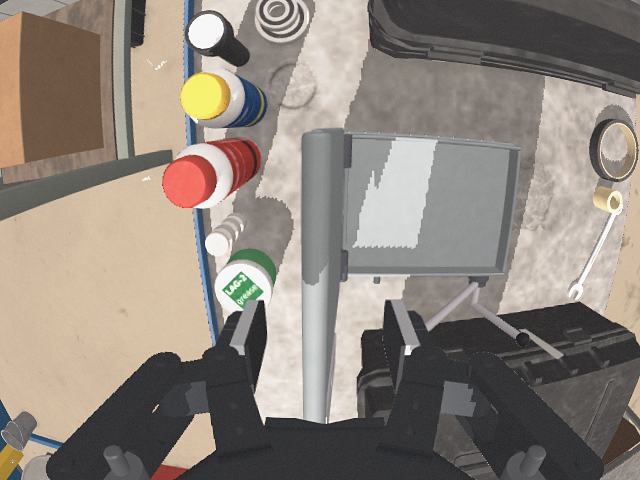

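>>> {"name": "jog_arm", "arguments": {"deltas": [[[0,0,0],[0,0,0],0.6],[[0,0,0],[0,0,0],0.8],[[0,0,0],[0,0,0],1],[[0,0,0],[0,0,0],1],[[0,0,0],[0,0,0],1]]}}

```text
time_s: 15.75
tool_pos: [0.6115, 0.1667, 0.3097]
eef_rot: [0.013, 0.707, -0.707, -0.0]
ft_force: [-0.8, 0.8, 3.9]
width: 0.0081
```

Run:
```python
import numpy as np
H=(0.1504,0.100); y0,z0=.1659,.3101
v=np.array([y0-H[0],z0-H[1]]); r=np.hypot(*v); a0=np.arctan2(v[1],-v[0]); print(r,a0)
for k in range(1,17):
    dth=-.04*k; a=a0+dth; p=np.array([H[0]-r*np.cos(a),H[1]+r*np.sin(a)])-[y0,z0]
    print(round(a,3),round(-.0252*0+ .025*p[0]*100,2),np.round(p*100,2),round(-np.degrees(dth),1))
```

```text
0.21067097569432766 1.6444373123200704
1.604 -0.02 [-0.84  0.05] 2.3
1.564 -0.04 [-1.68  0.06] 4.6
1.524 -0.06 [-2.53  0.03] 6.9
1.484 -0.08 [-3.37 -0.02] 9.2
1.444 -0.11 [-4.2  -0.11] 11.5
1.404 -0.13 [-5.04 -0.23] 13.8
1.364 -0.15 [-5.87 -0.39] 16.0
1.324 -0.17 [-6.69 -0.58] 18.3
1.284 -0.19 [-7.5 -0.8] 20.6
1.244 -0.21 [-8.3  -1.05] 22.9
1.204 -0.23 [-9.1  -1.34] 25.2
1.164 -0.25 [-9.88 -1.66] 27.5
1.124 -0.27 [-10.64  -2.01] 29.8
1.084 -0.28 [-11.4   -2.39] 32.1
1.044 -0.3 [-12.13  -2.79] 34.4
1.004 -0.32 [-12.85  -3.23] 36.7
```

>>> {"name": "jog_arm", "arguments": {"deltas": [[[0,-0.8,0],[2.3,0,0],1],[[0,-1.7,0],[4.6,0,0],1],[[-0.1,-2.5,0],[6.9,-0.2,0],1],[[-0.1,-3.4,0],[9.2,-0.2,0],1],[[-0.1,-4.2,-0.1],[11.5,-0.3,0],1],[[-0.1,-5,-0.2],[13.8,-0.3,0],1],[[-0.1,-5.9,-0.4],[16,-0.4,0],1],[[-0.2,-6.7,-0.6],[18.3,-0.5,0],1],[[-0.2,-7.5,-0.8],[20.6,-0.5,0],1],[[-0.2,-8.3,-1.1],[22.9,-0.6,0],1],[[-0.2,-9.1,-1.3],[25.2,-0.6,0],1],[[-0.2,-9.9,-1.7],[27.5,-0.7,0],1],[[-0.3,-10.6,-2],[29.8,-0.7,0],1],[[-0.3,-11.1,-2.2],[31,-0.8,0],1],[[-0.3,-11.1,-2.2],[31,-0.8,0],1]]}}

```text
time_s: 17.25
tool_pos: [0.6074, 0.0527, 0.2873]
eef_rot: [0.017, 0.87, -0.493, -0.0]
ft_force: [-4.7, -4.9, 6.9]
width: 0.0078
```

```bash
python3 snap.py 12 side wrist; python3 -c "
import cv2
a=cv2.imread('pics/side12.png')[50:250,200:400];cv2.imwrite('pics/s12z.png',cv2.resize(a,None,fx=3,fy=3,interpolation=2))"
```

```text
(no output)
```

View pics/wrist12.png

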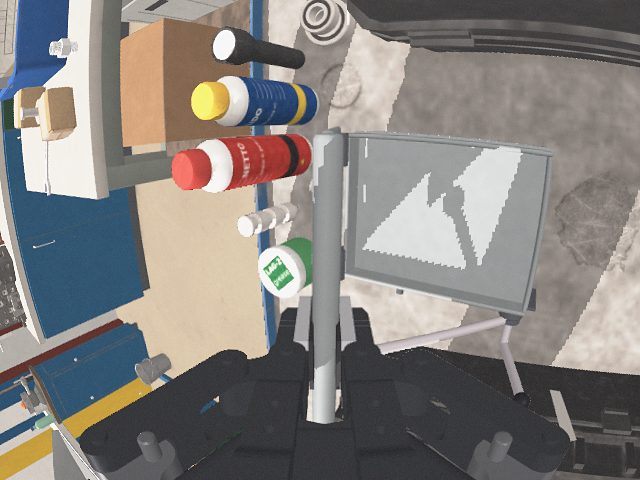

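View pics/s12z.png

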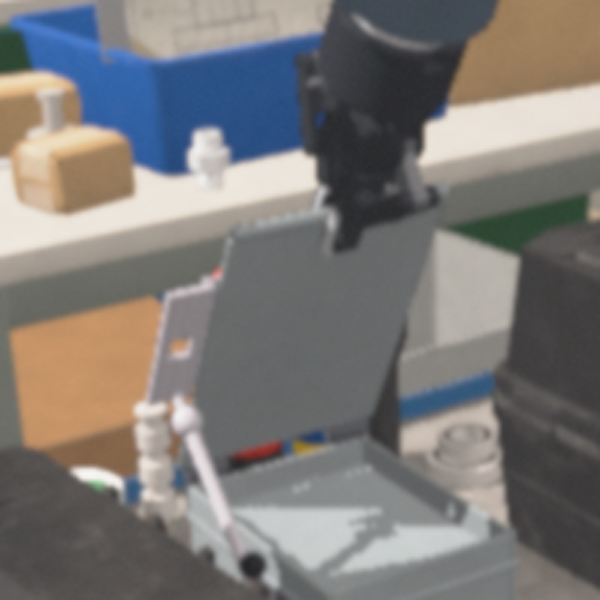

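>>> {"name": "jog_arm", "arguments": {"deltas": [[[0,-0.4,-0.2],[1.2,0,0],1],[[0,-0.7,-0.4],[2.3,0,0],1],[[0,-0.7,-0.4],[2.3,0,0],1]]}}

```text
time_s: 17.65
tool_pos: [0.6072, 0.046, 0.2836]
eef_rot: [0.017, 0.879, -0.476, -0.0]
ft_force: [-6.0, -5.4, 6.7]
width: 0.0082
```

>>> {"name": "jog_arm", "arguments": {"deltas": [[[0,-0.4,-0.2],[1.2,0,0],1],[[0,-0.7,-0.4],[2.3,0,0],1],[[0,-0.7,-0.4],[2.3,0,0],1]]}}

```text
time_s: 17.95
tool_pos: [0.607, 0.0414, 0.281]
eef_rot: [0.016, 0.89, -0.456, 0.001]
ft_force: [-8.3, 1.8, 12.0]
width: 0.0082
```

```bash
python3 snap.py 13 side; python3 -c "
import cv2
a=cv2.imread('pics/side13.png')[50:250,200:400];cv2.imwrite('pics/s13z.png',cv2.resize(a,None,fx=3,fy=3,interpolation=2))"
```

```text
(no output)
```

View pics/s13z.png

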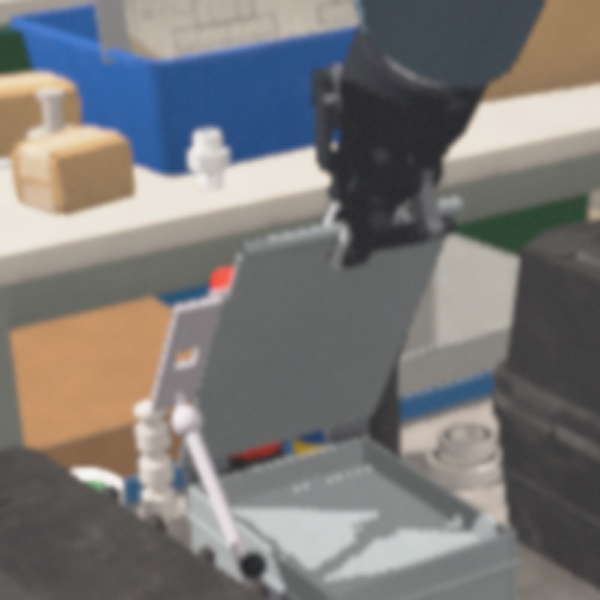

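>>> {"name": "jog_arm", "arguments": {"deltas": [[[0,0.2,0.1],[0,0,0],0.9],[[0,0.2,0.1],[0,0,0],0.7],[[0,0.2,0.1],[0,0,0],0.5],[[0,0.2,0.1],[0,0,0],0.4],[[0,0.2,0.1],[0,0,0],0.4],[[0,0.2,0.1],[0,0,0],0.4]]}}

```text
time_s: 18.6
tool_pos: [0.6082, 0.0435, 0.2794]
eef_rot: [0.016, 0.889, -0.457, -0.0]
ft_force: [0.2, 0.1, 0.1]
width: 0.0512
```

>>> {"name": "jog_arm", "arguments": {"deltas": [[[0,-1.5,2],[0,0,0],0.4],[[0,-3,4.1],[0,0,0],0.4],[[0,-5,7],[0,0,0],0.4],[[0,-7,10],[0,0,0],0.4],[[0,-7,10],[0,0,0],0.4],[[0,-7,10],[0,0,0],0.4]]}}

```text
time_s: 19.2
tool_pos: [0.6085, -0.027, 0.3801]
eef_rot: [0.017, 0.889, -0.457, 0.0]
ft_force: [-0.2, 0.2, 0.0]
width: 0.0511
```

```bash
python3 snap.py 14 side wrist; python3 -c "
import cv2
a=cv2.imread('pics/side14.png')[50:250,200:400];cv2.imwrite('pics/s14z.png',cv2.resize(a,None,fx=3,fy=3,interpolation=2))"
```

```text
(no output)
```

View pics/s14z.png

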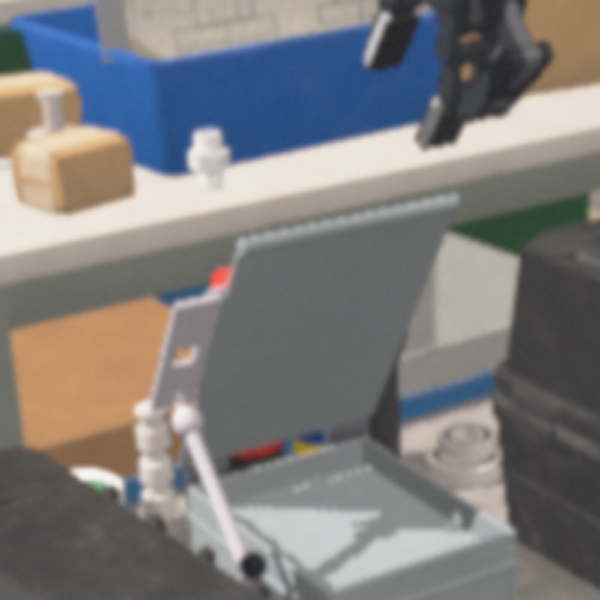

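View pics/wrist14.png

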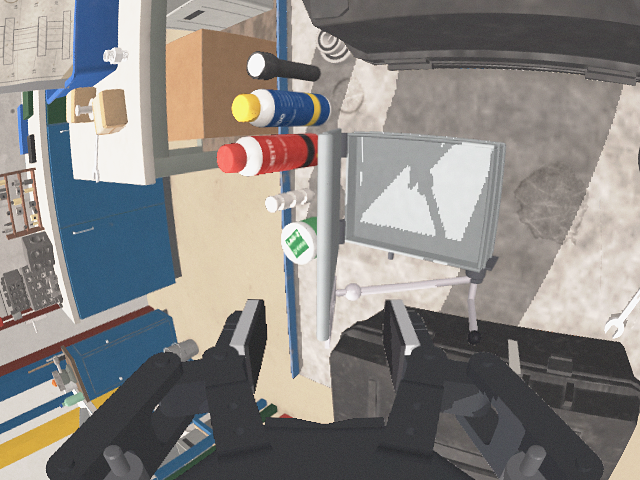

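>>> {"name": "jog_arm", "arguments": {"deltas": [[[-3,0,0.5],[-7,0.2,0],0.6],[[-6,0.5,1],[-14,0.4,0],0.8],[[-9,1,1.5],[-21,0.5,0],1],[[-12.4,1.7,2],[-28,0.7,0],1],[[-12.4,1.7,2],[-35.6,0.9,0],1],[[-12.4,1.7,2],[-35.6,0.9,0],1],[[-12.4,1.7,2],[-35.6,0.9,0],1],[[-12.4,1.7,2],[-35.6,0.9,0],1]]}}

```text
time_s: 20.1
tool_pos: [0.4843, -0.0095, 0.399]
eef_rot: [0.012, 0.707, -0.707, -0.003]
ft_force: [0.5, -0.5, 0.0]
width: -0.0002
```

>>> {"name": "jog_arm", "arguments": {"deltas": [[[0,0,-3],[0,-6,0],1],[[0,0,-7],[0,-12,0],1],[[0,0,-12],[0,-12,0],1],[[0,0,-17],[0,-12,0],1],[[0,0,-20],[0,-12,0],1],[[0,0,-20],[0,-12,0],1],[[0,0,-20],[0,-12,0],1]]}}

```text
time_s: 20.8
tool_pos: [0.485, -0.0104, 0.2008]
eef_rot: [0.087, 0.703, -0.702, 0.072]
ft_force: [0.4, 0.3, 0.4]
width: 0.0001
```

```bash
python3 snap.py 15 wrist
```

```text
(no output)
```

View pics/wrist15.png

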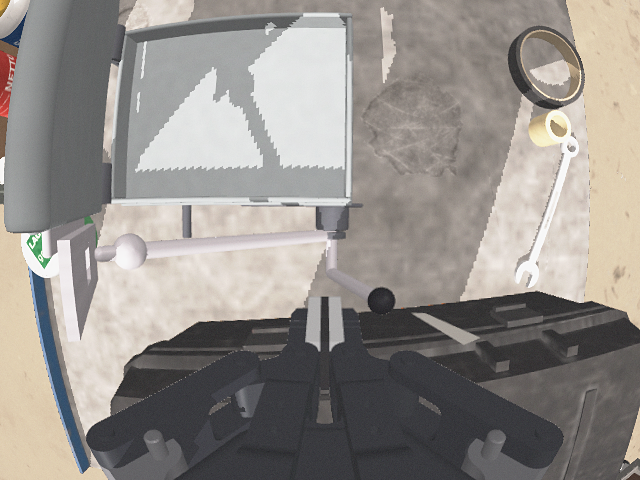

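>>> {"name": "jog_arm", "arguments": {"deltas": [[[0,0,-3],[0,0,0],1],[[0,0,-5.5],[0,0,0],1],[[0,0,-5.5],[0,0,0],1],[[0,-0.6,-5.5],[0,0,0],1],[[0,-1.1,-5.5],[0,0,0],1],[[0,-1.4,-5.5],[0,0,0],1],[[0,-1.7,-5.5],[0,0,0],1]]}}

```text
time_s: 21.55
tool_pos: [0.4854, -0.0264, 0.1462]
eef_rot: [0.087, 0.704, -0.701, 0.073]
ft_force: [1.1, 2.5, -0.0]
width: -0.0001
```

>>> {"name": "jog_arm", "arguments": {"deltas": [[[0,-0.2,0],[0,0,0],1],[[0,-0.4,0],[0,0,0],1],[[0,-0.6,-0.1],[0,0,0],1]]}}

```text
time_s: 21.85
tool_pos: [0.4845, -0.0326, 0.1441]
eef_rot: [0.086, 0.703, -0.702, 0.072]
ft_force: [0.2, 0.2, 2.4]
width: 0.0001
```

```bash
python3 snap.py 16 wrist
```

```text
(no output)
```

View pics/wrist16.png

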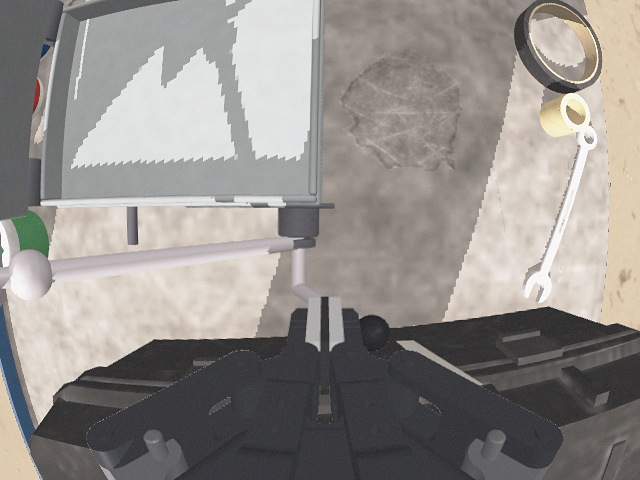

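>>> {"name": "jog_arm", "arguments": {"deltas": [[[0,-0.2,0],[0,0,0],1]]}}

```text
time_s: 22.0
tool_pos: [0.484, -0.0346, 0.1435]
eef_rot: [0.086, 0.703, -0.702, 0.072]
ft_force: [0.4, 2.0, -0.5]
width: 0.0
```

>>> {"name": "jog_arm", "arguments": {"deltas": [[[0,-0.2,-0.1],[0,0,0],1]]}}

```text
time_s: 22.1
tool_pos: [0.4839, -0.0367, 0.1425]
eef_rot: [0.086, 0.703, -0.702, 0.072]
ft_force: [-0.1, 0.5, 0.2]
width: 0.0003
```

>>> {"name": "jog_arm", "arguments": {"deltas": [[[0,-0.2,-0.1],[0,0,0],1]]}}

```text
time_s: 22.2
tool_pos: [0.4839, -0.0389, 0.1415]
eef_rot: [0.086, 0.703, -0.702, 0.072]
ft_force: [-0.3, 0.8, 1.0]
width: 0.0001
```

```bash
python3 snap.py 17 side; python3 -c "
import cv2
a=cv2.imread('pics/side17.png')[50:250,200:400];cv2.imwrite('pics/s17z.png',cv2.resize(a,None,fx=3,fy=3,interpolation=2))"
python3 - <<'E'
from h import *
s=manip.get_state(); print(s["tool_pos"],s["ft_force"])
E
```

```text
[ 0.4837774  -0.03908571  0.14134684] [-0.40463632 -0.11312036 -0.25808847]
```

View pics/s17z.png

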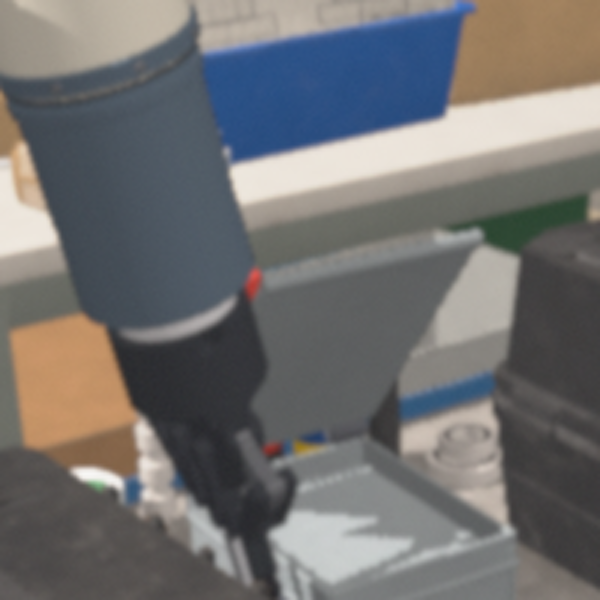

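>>> {"name": "jog_arm", "arguments": {"deltas": [[[0,-0.2,-0.1],[0,0,0],1]]}}

```text
time_s: 22.35
tool_pos: [0.4839, -0.0408, 0.1406]
eef_rot: [0.086, 0.703, -0.702, 0.072]
ft_force: [-0.9, 1.4, 0.9]
width: 0.0
```

>>> {"name": "jog_arm", "arguments": {"deltas": [[[0,-0.2,-0.1],[0,0,0],1]]}}

```text
time_s: 22.45
tool_pos: [0.484, -0.0428, 0.1395]
eef_rot: [0.086, 0.703, -0.702, 0.072]
ft_force: [-1.8, 1.1, 2.1]
width: 0.0002
```

```bash
python3 snap.py 18 side wrist; python3 -c "
import cv2
a=cv2.imread('pics/side18.png')[50:250,200:400];cv2.imwrite('pics/s18z.png',cv2.resize(a,None,fx=3,fy=3,interpolation=2))"
python3 - <<'E'
from h import *
s=manip.get_state(); print(s["tool_pos"],s["ft_force"])
E
```

```text
[ 0.48400828 -0.04284762  0.1395427 ] [-0.15192    -0.24825619  0.3909765 ]
```

View pics/s18z.png

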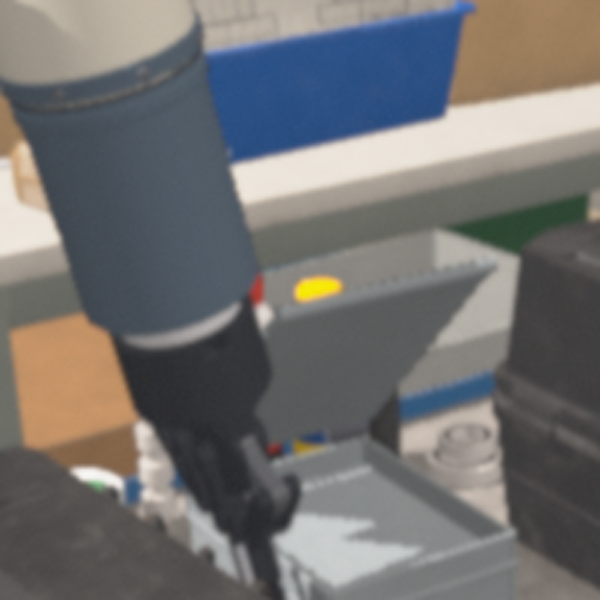

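View pics/wrist18.png

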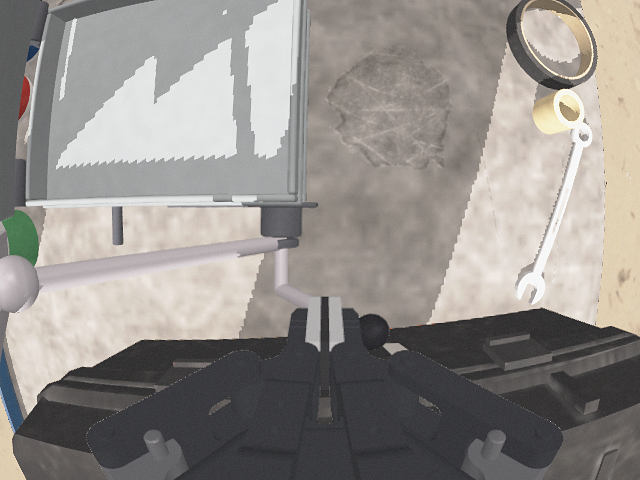

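Run:
```python
from h import *
def th(uv):
    a,d=ray("side",uv); p=planex(a,d,.076); v=np.array([.090-p[1],p[2]-.1]); return p,np.hypot(*v),np.arctan2(v[1],v[0])
for n,(u,v) in {"14":(458,198),"17":(481,235),"18":(495,265)}.items():
    print(n,th((200+u/3-.3,50+v/3-.3)))
s=manip.get_state(); p,q=s["tool_pos"],s["eef_rot"]
k=planex(*wray((374,330),p,q),-.125); c=planex(*wray((13,284),p,q),-.095)
print(k,rodang(k,1.047),np.hypot(k[1]+.078,k[2]-.05)); print(c,rodang(c), np.hypot(c[1]+.078,c[2]-.05))
```

```text
14 (array([ 0.076     , -0.02022733,  0.28699806]), np.float64(0.21706759273147525), np.float64(1.038165066690132))
17 (array([ 0.076     , -0.04395322,  0.26977334]), np.float64(0.2162555235709452), np.float64(0.9027913136237432))
18 (array([ 0.076     , -0.05823785,  0.25477481]), np.float64(0.2143121597037308), np.float64(0.8069680113921335))
[-0.125      -0.12799976  0.13050861] 1.0795491709188398 0.09477137029689603
[-0.095      -0.01092331  0.19342286] 1.1333334278562655 0.1583331889015129
```

>>> {"name": "jog_arm", "arguments": {"deltas": [[[0,-0.2,-0.1],[0,0,0],1]]}}

```text
time_s: 22.65
tool_pos: [0.4844, -0.0439, 0.139]
eef_rot: [0.086, 0.704, -0.701, 0.072]
ft_force: [-5.3, 11.4, 8.8]
width: -0.0004
```

>>> {"name": "jog_arm", "arguments": {"deltas": [[[0,-0.1,0],[0,0,0],1]]}}

```text
time_s: 22.75
tool_pos: [0.4844, -0.0441, 0.1391]
eef_rot: [0.087, 0.705, -0.701, 0.072]
ft_force: [-4.3, 12.9, 5.7]
width: -0.0001
```

>>> {"name": "jog_arm", "arguments": {"deltas": [[[0,0.5,0],[0,0,0],1],[[0,0.7,0],[0,0,0],1],[[0,0.7,3],[0,0,0],1],[[-1,0.5,7],[0,0,0],1],[[-4,0,12],[0,0,0],1],[[-8,0,16],[0,0,0],1],[[-12,0,18],[0,0,0],1],[[-12,0,18],[0,0,0],1],[[-12,0,18],[0,0,0],1]]}}

```text
time_s: 23.65
tool_pos: [0.3638, -0.0455, 0.3201]
eef_rot: [0.087, 0.704, -0.701, 0.074]
ft_force: [0.2, 0.8, -0.3]
width: -0.0001
```

```bash
python3 snap.py 19 side wrist top; python3 -c "
import cv2
a=cv2.imread('pics/side19.png')[70:270,200:400];cv2.imwrite('pics/s19z.png',cv2.resize(a,None,fx=3,fy=3,interpolation=2))"
```

View pics/s19z.png

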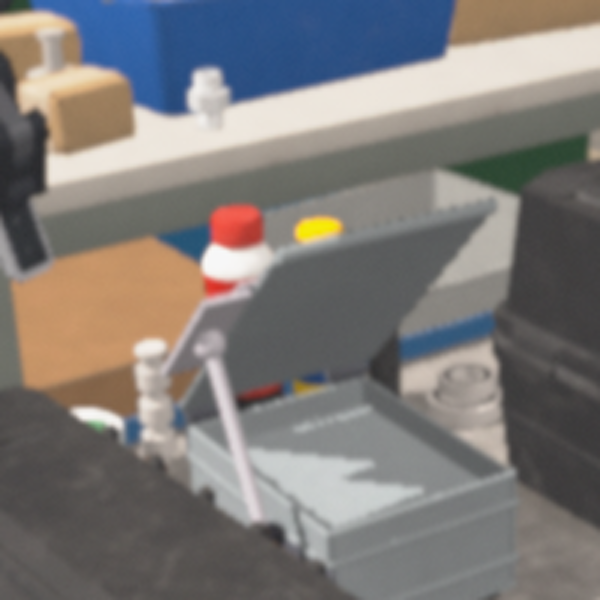

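View pics/wrist19.png

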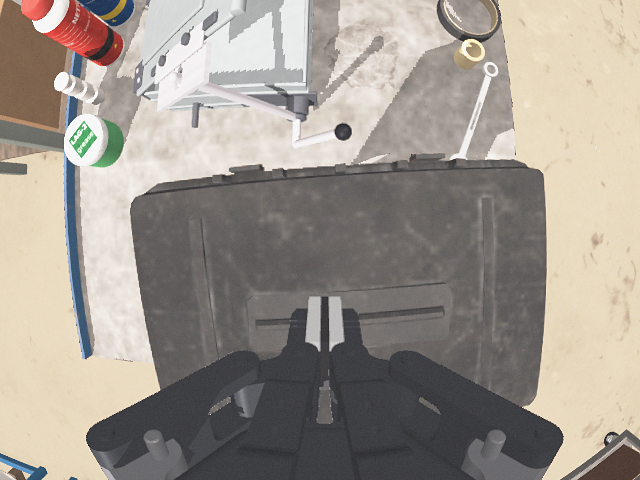

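View pics/top19.png

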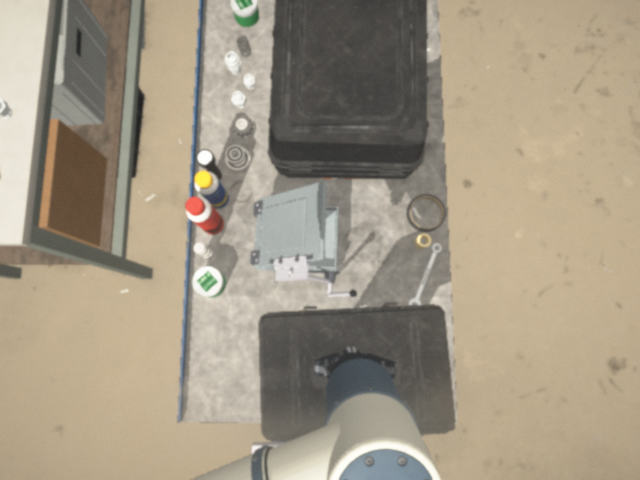

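```bash
python3 -c "
import cv2
a=cv2.imread('pics/wrist19.png')[0:160,120:330];cv2.imwrite('pics/w19z.png',cv2.resize(a,None,fx=3.5,fy=3.5,interpolation=2))
a=cv2.imread('pics/top19.png')[180:310,230:370];cv2.imwrite('pics/t19z.png',cv2.resize(a,None,fx=4.4,fy=4.4,interpolation=2))"
```

```text
(no output)
```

View pics/w19z.png

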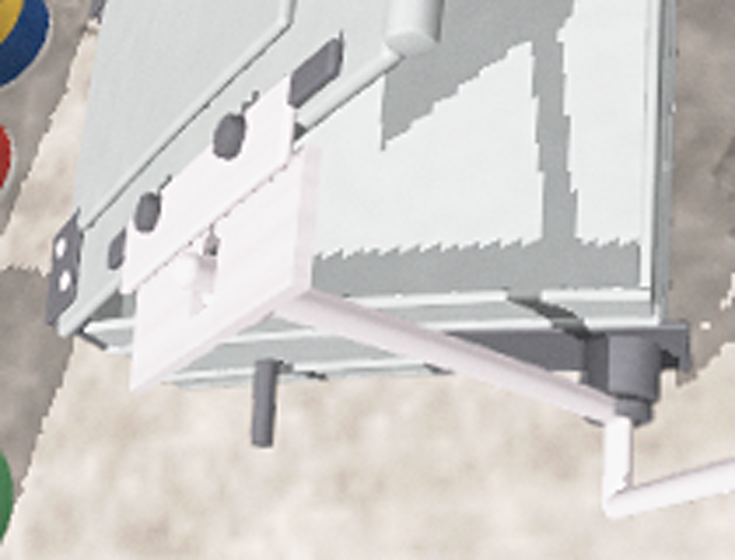

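View pics/t19z.png

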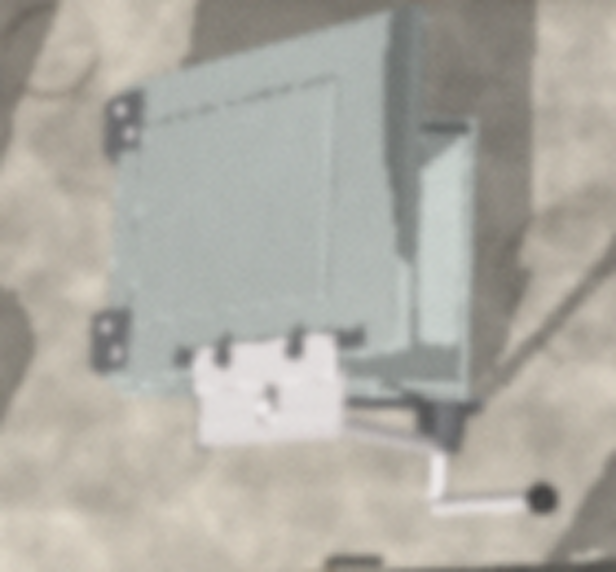

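The wrist close-up shows the pin standing out of the hole on the top side (about (200,265) in the crop). The side view shows the ball collar against the keeper's underside, with the lid at rest. The bystanders' pixel positions in the top view match the first picture, and the arm is clear of everything.

Run:
```python
from h import *
import cv2
s=manip.get_state(); print(s["time_s"],np.abs(s["dq"]).max(),s["ft_force"])
im=manip.get_image("side"); a=cv2.imread("pics/side19.png")[:,:,::-1]
print("lid moved?",np.abs(im[120:260,240:380].astype(int)-a[120:260,240:380]).mean())
print(manip.hand_in())
```

```text
23.8 0.01615901142465875 [-0.38610565  0.74165059 -0.08702966]
lid moved? 0.6686054421768708
the job is handed in; nothing more can be done
None
```

The tank lid is open and propped: the rod's pin stands through the keeper hole and the ball collar carries the lid. I handed the job in at about 24 s.

**What I did:** I lifted the lid by its lip to about 1.63 rad, past upright. I then pushed the lever to bring the rod to about 0.86, gripped the lip and lowered the lid onto the pin. Last, I nudged the lever until the pin found the hole.

**What showed the pin dropping in:**
- The lid sank to about 0.80 rad and the rod reached about 1.11, the angles given for the pin in the hole.
- The lever then became clearly harder, going from 1–2 N to about 12 N with the finger barely moving.

**Last checks:**
- The wrist close-up shows the pin above the keeper plate, and the side view shows the collar against its underside.
- The lid was not moving between the last two pictures.
- The bystanders looked unmoved by eye in the top view; I did not measure them. The arm was clear of everything.

**Disagreements:** Two rod angle readings taken from the same picture differed by about 0.05 rad. My lid angle readings from the side view ran about 0.02 rad high. Neither changes the result.

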